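Build the cooled sample stack on the autosampler carriage

ROBOT

A 6-joint arm with a two-finger parallel gripper is mounted at the origin on the work surface. World frame = base frame: x ahead of the robot, y to its left, z up, the work surface at z = 0. Lengths are in m, angles in rad, forces in N, time in s.
With the tool pointing down it reaches from about 0.25 to 0.725 m from the base axis. Payload 4 kg.
Tool frame: the origin (TCP) lies between the finger pads; the fingertips stand 8 mm ahead of it and the grasp point (between the pads) lies 11 mm behind it; z points along the fingers, y is the line along which they close (so a half turn about z gives the same grasp; the last joint's range is limited). The gripper opens to 85 mm and grips with 20 to 120 N. Pads are 22 mm wide; open, the fingers measure 114 mm over their backs; the gripper's body (76 mm by 85 mm) begins 54 mm behind the grasp point. The pads swing forward as they close: fully open they stand 13 mm farther back than shut.
Start: joints at [1.286, 0.241, 0.005, 1.335, 0, 1.571], TCP at [0.14, 0.48, 0.239] pointing down, gripper open.
Joint ranges: [-2.72, 2.72], [-1.05, 1.87], [-1.09, 1.28], [-1.99, 2.15], [-1.42, 1.44], [-3.14, 3.14]. Speed limits (rad/s): [2.79, 2.79, 3.14, 3.14, 3.14, 3.14].

INTERFACE

Orientations are given as a unit quaternion [x, y, z, w].
In Python, from workcell import status, viewer, bot gives the robot as it stands.
- The arm moves only by the tool servo_tool, never from a script. Its argument "commands" is a list of rows, each a list of 5 numbers: the finger opening in mm, from 0 to 85.4, then the shift along the tool's x, y, z in mm, then the turn about the tool's z in rad. A call has 1 to 20 rows; each row shifts and turns the commanded pose from where the row before left it, along the tool's axes as they then stand; what a row does not reach is not made up. A row lasts 1/8 s, in which the tool goes at most 62.5 mm and 10.7 degrees, less where a joint would pass 70% of its speed; a pose out of reach is approached as far as the arm can. A call is refused whole if a number of a shift passes 62.5 or a number of a turn 0.188, either way. A call with a gripper value outside its range is refused whole. The fingers move at their own pace and stop on an object; the grip force is fixed at half the most. Time passes only in rows, so rows that do not move let the fingers close. It gives the time, the measured TCP pose, the force, the opening and the grip force at its end, in the units of the state.
- status.get_obs(): the state, without advancing time (a new reading comes with each control period).
- viewer.camera(name): name is "scene" or "top" or "wrist"; returns (picture, depth): 384x512x3 uint8, red, green, blue; 384x512 float32, m along the optical axis (not along the pixel's ray), 0 where there is no reading.
- viewer.get_calibration(name): a dict with "camera_matrix" (3x3 intrinsics, pixels), "distortion" ([k1, k2, p1, p2, k3] as OpenCV has them; the pictures are not rectified), "R" (3x3) and "t" (3): a world point X has camera coordinates R X + t; the wrist camera has in their place "T_tool_cam" (4x4, takes a point from camera to tool coordinates, whose origin is the TCP and whose axes are the flange's). Camera axes: x right, y down, z forward; pixel columns grow to the right and rows downward; lengths in m; the calibration is good to about 2 mm. A picture is of the moment at which its call begins: read the wrist's pose just before it. get_calibration takes no time and is no camera call.
- bot.job_done(): hands the job in; it is judged then, once.
Trained networks look in the newest picture that a camera, given by its name, has taken for a name from the list of things; names that differ only in an ending like _2 or _b are one class to them, and where a whole thing is asked for, a point or a joint stands for the part that bears it (a point fixed in the world has none). Each returns a list of dicts, best first, with "p" (0 to 1); they miss things now and then, are a little off and sometimes report something else, mostly with a low value. They report only what shows in the picture. A call takes as long as a camera call. They do not tell look-alikes from the thing itself.
- viewer.masks_of(camera, label): "mask" (384x512 bool, what is visible of it) and "pixel" ([row, column] in pixels, amid what is visible of it).
- viewer.spot_point(camera, label): "pixel" ([row, column] in pixels: a listed point, or the origin of a listed thing).
The state is a dict: "clock": time; "joint_pos": joint angles; "joint_vel": joint speeds; "tau": joint torques, N m; "eef_pos": TCP position; "tool_rot": TCP orientation; "ft_force": force on the tool from outside, world axes, zero at the start; "ft_torque": the same for the moment, N m; "grip_width": finger opening in m; "grasp_force": force on a finger pad.
Only numpy, scipy, OpenCV 4.12 (cv2) and the standard library are available. Lean on these libraries where they do the work, as an engineer would, in place of code of your own. Each camera call takes 0.05 s, during which the arm holds its last target. There are 200 camera calls.

TASK

Draw the thin aluminium plate out from under the bottle carrier, leaving the carrier upright in its stand, and lay the plate on the white autosampler carriage with its marked seat squarely over the carriage's mark. Then build the sample stack on that seat, one piece after another, each squarely on the one below: first the aluminium cooling block, then the blue vial rack, and last the white cover. Leave the red rack where it is.

Things in the scene. Friction and masses are not known exactly. Their poses are not given: they have to be found in the camera images.
- carriage_seat (a point): Autosampler carriage, fixed: white slab 124 (x) x 96 (y) mm, 12 mm high, a navy rectangle 88 x 60 mm marked on top; a dark bracket 30 x 50 x 8 mm at its +x end. The point is the mark's centre on the slab's top face; x along the slab (away from the robot, within 15 degrees), z up.
- stand: Bottle stand, fixed: grey rectangular fence, open above and below; its bars run 12 to 42 mm above the bench on four corner posts (102 mm free between them in y). Inside 66 (x) x 82 (y) mm; front (-x) bar's outer face 39 mm from the centre. Origin: its centre, on the bench. Draw the plate level towards -x (robot side), under the front bar, which holds the carrier back.
- plate_seat (a point): Grey aluminium plate, loose, 150 g, 137 (x) x 80 (y) x 5 mm. Point: centre of its seat (navy outline), half-way up; at the start at the stand's centre, square to it. It reaches 42 mm to +x, 95 mm to -x. Orange lug near the -x end, centre 80 mm from the point: 26 (x) x 14 (y), 34 mm above the plate's top. Clear of the front bar once drawn 81 mm. On the carriage the lug may be at either end.
- carrier_mid (a point): Bottle carrier, loose: white tray 60 (x) x 76 (y) x 34 mm with six amber bottles fixed in it, 55 mm high in all, 0.3 to 0.55 kg, standing on the plate within the stand, 3 mm of play all round. Once the plate is out it settles 5 mm to the bench. Point: its centre, half-way up (27.5 mm), z up.
- block_mid (a point): The aluminium cooling block, loose, 0.38 kg, 84 (x) x 56 (y) x 34 mm, grey metal with dark grooves across its top. The point is its centre, half-way up (17 mm); x along its length, z up.
- blue_rack_mid (a point): The blue vial rack, loose, 0.12 kg, 84 (x) x 56 (y) x 38 mm, with 5 x 3 black holes on its flat top. The point is its centre, half-way up (19 mm); x along its length, z up.
- red_rack_mid (a point): A red vial rack, loose, the same as the blue one but red, 84 x 56 x 38 mm. It is not wanted and stays where it is. The point is its centre, half-way up (19 mm).
- cover_mid (a point): The white cover, loose, 90 g: a flat white slab 84 (x) x 56 (y) x 10 mm with a black grip bar along its length on top, 40 (x) x 14 (y) mm, rising 26 mm above the slab (36 mm in all). The point is on its axis 18 mm above its underside; x along its length, z up.
Mind the look-alikes: they are no part of the job. Leave any green look-alike of the part that bears cover_mid alone.

How it is judged:
On the way, in this order (a step that is already met when the one before it is completed fails the run):
1. the plate is out from under the carrier, which stands on the bench in its stand, and lies on the carriage, seat over mark (horizontal distance between plate_seat and carriage_seat below 0.01 m and z of plate_seat in the frame of carriage_seat between -0.0015 and 0.0065 m and angle between the x axis of plate_seat and the x axis of carriage_seat, either way round below 0.17 rad and angle between plate_seat's own z axis and vertical below 0.08 rad and horizontal distance between carrier_mid and stand below 0.012 m and angle between carrier_mid's own z axis and vertical below 0.06 rad and height (world z) of carrier_mid below 0.0295 m and contact force between plate and the fingers below 0.05 N), for 0.2 s.
2. the cooling block stands squarely on the plate's seat, let go (horizontal distance between plate_seat and carriage_seat below 0.01 m and z of plate_seat in the frame of carriage_seat between -0.0015 and 0.0065 m and angle between the x axis of plate_seat and the x axis of carriage_seat, either way round below 0.17 rad and angle between each of plate_seat, block_mid's own z axis and vertical below 0.08 rad and horizontal distance between block_mid and plate_seat below 0.01 m and z of block_mid in the frame of plate_seat between 0.0155 and 0.0235 m and angle between the x axis of block_mid and the x axis of plate_seat, either way round below 0.17 rad and contact force between block and the fingers below 0.05 N), for 0.2 s.
3. the blue rack stands squarely on the block, let go (horizontal distance between plate_seat and carriage_seat below 0.01 m and z of plate_seat in the frame of carriage_seat between -0.0015 and 0.0065 m and angle between the x axis of plate_seat and the x axis of carriage_seat, either way round below 0.17 rad and angle between each of plate_seat, block_mid, blue_rack_mid's own z axis and vertical below 0.08 rad and horizontal distance between block_mid and plate_seat below 0.01 m and z of block_mid in the frame of plate_seat between 0.0155 and 0.0235 m and angle between the x axis of block_mid and the x axis of plate_seat, either way round below 0.17 rad and horizontal distance between blue_rack_mid and block_mid below 0.01 m and z of blue_rack_mid in the frame of block_mid between 0.032 and 0.04 m and angle between the x axis of blue_rack_mid and the x axis of block_mid, either way round below 0.17 rad and contact force between blue_rack and the fingers below 0.05 N), for 0.2 s.
4. the cover lies squarely on the blue rack, let go (horizontal distance between plate_seat and carriage_seat below 0.01 m and z of plate_seat in the frame of carriage_seat between -0.0015 and 0.0065 m and angle between the x axis of plate_seat and the x axis of carriage_seat, either way round below 0.17 rad and angle between each of plate_seat, block_mid, blue_rack_mid, cover_mid's own z axis and vertical below 0.08 rad and horizontal distance between block_mid and plate_seat below 0.01 m and z of block_mid in the frame of plate_seat between 0.0155 and 0.0235 m and angle between the x axis of block_mid and the x axis of plate_seat, either way round below 0.17 rad and horizontal distance between blue_rack_mid and block_mid below 0.01 m and z of blue_rack_mid in the frame of block_mid between 0.032 and 0.04 m and angle between the x axis of blue_rack_mid and the x axis of block_mid, either way round below 0.17 rad and horizontal distance between cover_mid and blue_rack_mid below 0.01 m and z of cover_mid in the frame of blue_rack_mid between 0.033 and 0.041 m and angle between the x axis of cover_mid and the x axis of blue_rack_mid, either way round below 0.17 rad and contact force between cover and the fingers below 0.05 N), for 0.2 s.
At the end, for the whole second after the job is handed in: Plate on carriage, block on its seat, blue rack on block, cover on rack: each centred within 10 mm and 0.17 rad (half turns count) on the one below, height within 4 mm, level; carrier upright on the bench within 12 mm of its stand's centre; red rack moved under 20 mm; all released, at rest (horizontal distance between plate_seat and carriage_seat below 0.01 m and z of plate_seat in the frame of carriage_seat between -0.0015 and 0.0065 m and angle between the x axis of plate_seat and the x axis of carriage_seat, either way round below 0.17 rad and angle between each of plate_seat, block_mid, blue_rack_mid, cover_mid's own z axis and vertical below 0.08 rad and horizontal distance between block_mid and plate_seat below 0.01 m and z of block_mid in the frame of plate_seat between 0.0155 and 0.0235 m and angle between the x axis of block_mid and the x axis of plate_seat, either way round below 0.17 rad and horizontal distance between blue_rack_mid and block_mid below 0.01 m and z of blue_rack_mid in the frame of block_mid between 0.032 and 0.04 m and angle between the x axis of blue_rack_mid and the x axis of block_mid, either way round below 0.17 rad and horizontal distance between cover_mid and blue_rack_mid below 0.01 m and z of cover_mid in the frame of blue_rack_mid between 0.033 and 0.041 m and angle between the x axis of cover_mid and the x axis of blue_rack_mid, either way round below 0.17 rad and horizontal distance between carrier_mid and stand below 0.012 m and angle between carrier_mid's own z axis and vertical below 0.06 rad and height (world z) of carrier_mid below 0.0295 m and linear speed of each of plate, block, blue_rack, cover, carrier below 0.02 m/s and not (distance of red_rack_mid from where it was at the start of the episode above 0.02 m)); the robot touches nothing.
It fails at once if the carrier is shoved, lifted or tipped: shifted over 15 mm or tilted over 0.25 rad (distance of carrier_mid from where it was at the start of the episode above 0.015 m or angle between carrier_mid's own z axis and vertical above 0.25 rad).
It fails at once if the red rack is moved more than 20 mm (distance of red_rack_mid from where it was at the start of the episode above 0.02 m).
It also fails if it takes over 118 s, if anything falls off the work surface, if the arm or the gripper's body presses on something with over 40 N, if the wrist force passes 120 N, or if a joint passes its speed limit or range.

## Working session

There is one attempt and no reset: what is moved stays moved. The work goes in short steps, Python scripts to look and compute and a tool call to move; the robot and the scene stay as the last step left them, time stands still between calls to the robot, and variables do not carry over. Pictures are saved under pics/ and viewed, at most 14 in all, crops included, and the job is handed in when it is done.

Besides the shell and the picture viewer there is one more tool, called after "Emit:" by a JSON object that holds its "fn" and its "kwargs", one argument or row to a line. servo_tool: Moves the arm, as the interface text tells. Its arguments: {"type":"object","properties":{"commands":{"type":"array"}},"required":["commands"]}

```bash
ls; mkdir -p pics; cat > h.py <<'E'
import numpy as np, cv2
from scipy.spatial.transform import Rotation as Ro
from workcell import status, viewer, bot
def tool():
    o=status.get_obs(); T=np.eye(4); T[:3,:3]=Ro.from_quat(o['tool_rot']).as_matrix(); T[:3,3]=o['eef_pos']; return T
def cam2world(name):
    c=viewer.get_calibration(name); M=np.eye(4)
    if 'T_tool_cam' in c: return c, tool()@np.array(c['T_tool_cam'])
    M[:3,:3]=np.array(c['R']).T; M[:3,3]=-np.array(c['R']).T@np.array(c['t']); return c,M
def rays(c,rc):
    p=np.array(rc,float).reshape(-1,2)[:,::-1].reshape(-1,1,2)
    q=cv2.undistortPoints(p,np.array(c['camera_matrix']),np.array(c['distortion'])).reshape(-1,2)
    return np.c_[q,np.ones(len(q))]
def cloud(c,M,d,mask):
    rc=np.argwhere(mask&(d>0)); z=d[rc[:,0],rc[:,1]]
    P=rays(c,rc)*z[:,None]; return P@M[:3,:3].T+M[:3,3], rc
def onplane(c,M,rc,z):
    r=rays(c,rc)@M[:3,:3].T; s=(z-M[2,3])/r[:,2]; return M[:3,3]+r*s[:,None]
def rect(P):
    (a,b),(w,h),t=cv2.minAreaRect((P[:,:2]*1000).astype(np.float32))
    if w<h: w,h,t=h,w,t+90
    t=(t+90)%180-90
    return np.round([a,b,w,h,t],1)
def top_rect(P,dz=.004,zt=None):
    if zt is None: zt=np.percentile(P[:,2],90)
    Q=P[abs(P[:,2]-zt)<dz]
    return zt,rect(Q)
E
cat > a.py <<'E'
from h import *
for n in ['top','scene']:
    im,d=viewer.camera(n); cv2.imwrite(f'pics/{n}0.png',im[:,:,::-1])
    c,M=cam2world(n); print(n,M[:3,3].round(3))
    for l in ['carriage_seat','stand','plate_seat','carrier_mid','block_mid','blue_rack_mid','red_rack_mid','cover_mid']:
        try: pts=[(np.round(k['pixel']).astype(int).tolist(),round(k['p'],2)) for k in viewer.spot_point(n,l)][:4]
        except Exception as e: pts=e
        print(l,pts)
        if n=='top':
            try:
                for k in viewer.masks_of(n,l)[:3]:
                    if k['p']<.3: continue
                    P,_=cloud(c,M,d,k['mask']); 
                    if len(P)>20: print('   ',round(k['p'],2),np.round(k['pixel']).astype(int),top_rect(P))
            except Exception as e: print(e)
E
python3 a.py
```

```text
pics
top [ 0.419 -0.005  1.043]
carriage_seat [([227, 371], 0.91)]
    0.75 [230 368] (np.float64(0.014417918680020625), array([ 598.6, -267.9,  153.3,   95.9,   -5.5]))
stand [([201, 160], 0.94)]
    0.67 [213 155] (np.float64(0.04354045730127121), array([570.1, 271.5, 122.1,  82.8, -87.2]))
plate_seat []
    0.59 [235 157] (np.float64(0.026673801834947268), array([491. , 262.8,  24.5,   1.3,   4. ]))
carrier_mid [([206, 155], 0.83)]
    0.65 [206 155] (np.float64(0.0603614809430868), array([569.4, 272.5,  66.4,  44.9, -87.8]))
block_mid [([272, 256], 0.58), ([174, 266], 0.47)]
    0.7 [271 254] (np.float64(0.03590405474793612), array([447.7,   8.9,  83.8,  55.7,  -3.6]))
blue_rack_mid [([217, 231], 0.59)]
    0.72 [216 227] (np.float64(0.04024303327873646), array([568.1,  89.3,  83.9,  55.9,   6. ]))
red_rack_mid [([172, 270], 0.85)]
    0.81 [172 266] (np.float64(0.040321995363104615), array([693.5,  12.2,  84.3,  55.3, -14.2]))
    0.61 [222 294] (np.float64(0.033667868848909197), array([577.3, -77.6,  39.2,  14. ,  -3.6]))
cover_mid [([292, 314], 0.92), ([152, 376], 0.9), ([221, 296], 0.79)]
    0.98 [289 311] (np.float64(0.03383294042539659), array([ 422.5, -129.4,   39.6,   14. ,  -56.5]))
    0.79 [222 296] (np.float64(0.033860486006601416), array([577.3, -77.6,  39.2,  14. ,  -3.6]))
    0.76 [151 374] (np.float64(0.03442692615194076), array([ 791.1, -256.7,   41.1,   12.8,  -37.6]))
scene [0.971 0.289 0.757]
carriage_seat [([122, 170], 0.8)]
stand [([258, 383], 0.68)]
plate_seat []
carrier_mid [([254, 388], 0.7)]
block_mid [([144, 304], 0.87), ([123, 169], 0.62)]
blue_rack_mid []
red_rack_mid [([223, 234], 0.74)]
cover_mid [([107, 262], 0.97), ([186, 98], 0.75), ([162, 237], 0.64)]
```

```bash
python3 - <<'E'
from h import *
im=cv2.imread('pics/top0.png'); cv2.imwrite('pics/top0c.png',cv2.resize(im[100:340,90:450],(800,533),interpolation=cv2.INTER_CUBIC))
E
```

```text
(no output)
```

View pics/top0c.png

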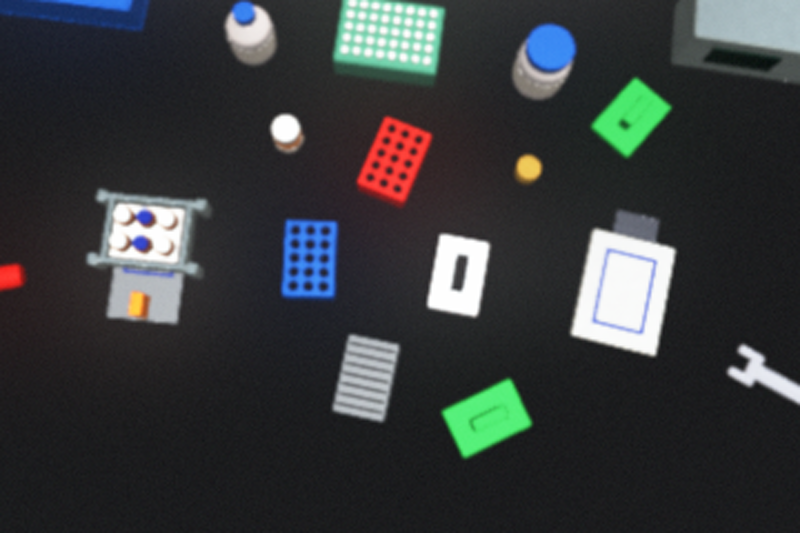

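View pics/scene0.png

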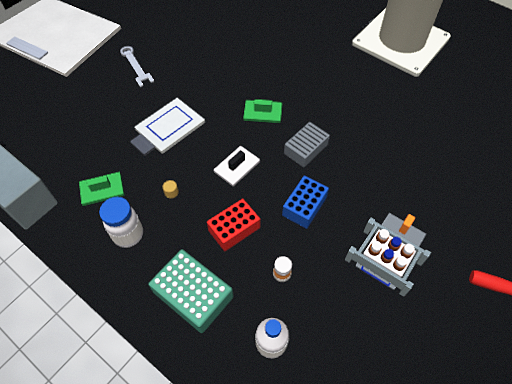

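The scene matches the list. There are three cover candidates in the top camera: green (289,311), green (151,374) and white (222,294). The white one with the black bar fits, because the green ones are look-alikes to leave alone.

```bash
cat >> h.py <<'E'
def plan(x,y,z,yaw):
    """shift in tool axes (mm) and turn (rad) to get TCP to x,y,z (mm), tool x axis at yaw deg (mod 180)"""
    T=tool(); d=T[:3,:3].T@(np.array([x,y,z])/1000-T[:3,3])*1000
    cur=np.degrees(np.arctan2(T[1,0],T[0,0])); dy=(yaw-cur+90)%180-90
    print('cur yaw',cur.round(2),'TCP',(T[:3,3]*1000).round(1),'shift',d.round(1),'turn about tool z',np.radians(-dy).round(3))
E
python3 - <<'E'
from h import *
print(tool().round(3)); print(viewer.get_calibration('wrist')['T_tool_cam'])
im,d=viewer.camera('top'); c,M=cam2world('top')
hsv=cv2.cvtColor(im,cv2.COLOR_RGB2HSV)
m=(hsv[:,:,0]>8)&(hsv[:,:,0]<25)&(hsv[:,:,1]>150)&(hsv[:,:,2]>100)
m[:225]=0;m[:,200:]=0
P,_=cloud(c,M,d,m); print(len(P),top_rect(P))
plan(490,267,150,3)
big=cv2.resize(im[190:260,260:330][:,:,::-1],(560,560),interpolation=cv2.INTER_CUBIC); cv2.imwrite('pics/cover.png',big)
E
```

```text
[[-0.96   0.281  0.     0.14 ]
 [ 0.281  0.96   0.     0.48 ]
 [ 0.     0.    -1.     0.239]
 [ 0.     0.     0.     1.   ]]
[[-3.59207734e-04 -9.59303349e-01 -2.82377328e-01  7.24431256e-02]
 [ 9.99999837e-01 -2.19234497e-04 -5.27291935e-04  6.70205662e-04]
 [ 4.43926068e-04 -2.82377472e-01  9.59303271e-01 -1.33652381e-01]
 [ 0.00000000e+00  0.00000000e+00  0.00000000e+00  1.00000000e+00]]
69 (np.float64(0.04060077851476929), array([489.8, 267.9,  22.5,  11.7,   3.3]))
cur yaw 163.68 TCP [140.5 479.8 239.3] shift [-395.2 -106.1   89.3] turn about tool z -0.337
```

View pics/cover.png

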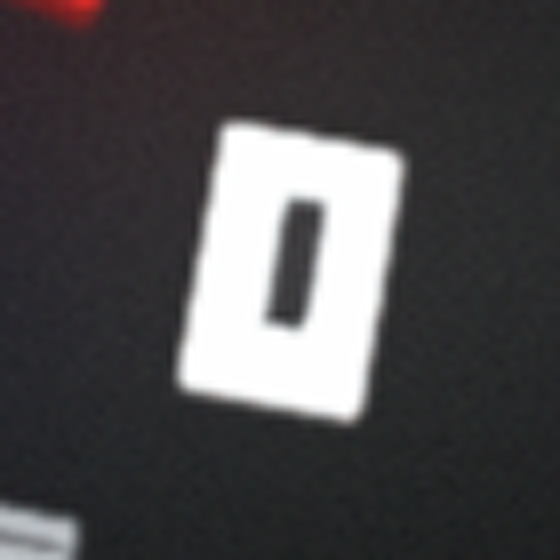

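The crop confirms it: a white slab with a black bar. Next I move above the lug.

Emit:
{"fn": "servo_tool", "kwargs": {
  "commands": [
    [50,0,0,0,-0.169],
    [50,0,0,0,-0.168],
    [50,-33.8,-23,0,0],
    [50,-33.8,-23,0,0],
    [50,-33.8,-23,0,0],
    [50,-33.8,-23,0,0],
    [50,-33.8,-23,9,0],
    [50,-33.8,-23,20,0],
    [50,-33.8,-23,20,0],
    [50,-33.8,-23,20,0],
    [50,-33.8,-23,20,0],
    [50,-33.8,-23,0,0],
    [50,0,0,0,0],
    [50,0,0,0,0]
  ]
}}

```text
clock: 3.1
eef_pos: [0.4897, 0.2678, 0.1502]
tool_rot: [-0.026, 1.0, 0.0, -0.0]
ft_force: [-0.9, 0.0, -0.1]
grip_width: 0.0499
grasp_force: 0.0
```

```bash
python3 - <<'E'
from h import *
c,M=cam2world('wrist')
im,d=viewer.camera('wrist'); cv2.imwrite('pics/w1.png',im[:,:,::-1])
hsv=cv2.cvtColor(im,cv2.COLOR_RGB2HSV)
m=(hsv[:,:,0]>8)&(hsv[:,:,0]<25)&(hsv[:,:,1]>150)&(hsv[:,:,2]>100)
P,rc=cloud(c,M,d,m); Q=P[(P[:,0]<.53)&(P[:,2]<.05)]; print(len(Q),top_rect(Q))
for k in viewer.masks_of('wrist','stand')[:1]:
    P,_=cloud(c,M,d,k['mask']); print('stand',top_rect(P,zt=.042))
plan(490,268,18,3)
E
```

```text
86 (np.float64(0.03610324835551927), array([477.6, 270.9,  11.5,   1.2, -83. ]))
stand (0.042, array([570.1, 274.6, 120.7,  82.5, -86.8]))
cur yaw -176.94 TCP [489.2 268.4 150.5] shift [ -0.8  -0.4 132.5] turn about tool z 0.001
```

View pics/w1.png

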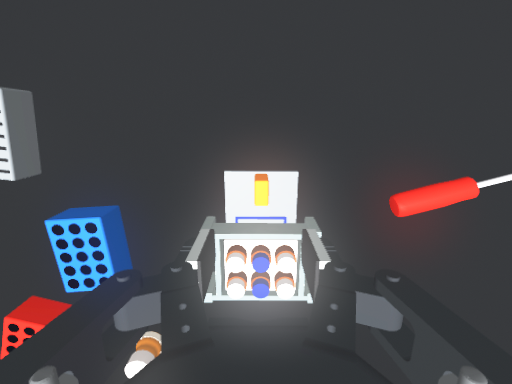

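The lug stands at rows 175-205, columns 254-269: the yellow part is its lit top and the orange part its side. The stand with the carrier is below it in the picture. I refine the lug with a wider hue range.

```bash
python3 - <<'E'
from h import *
c,M=cam2world('wrist')
im,d=viewer.camera('wrist')
hsv=cv2.cvtColor(im,cv2.COLOR_RGB2HSV)
m=(hsv[:,:,0]>4)&(hsv[:,:,0]<36)&(hsv[:,:,1]>130); m[215:]=0; m[:160]=0; m[:,:240]=0; m[:,290:]=0
P,rc=cloud(c,M,d,m); print(len(P),P.min(0),P.max(0),top_rect(P,.004,.039))
g=(hsv[:,:,1]<40)&(hsv[:,:,2]>150); g[220:]=0; g[:165]=0; g[:,:210]=0; g[:,310:]=0
P,rc=cloud(c,M,d,g); print('plate',len(P),np.median(P[:,2]),top_rect(P,.004,.006))
E
```

```text
410 [0.47710795 0.2648184  0.00728503] [0.50246393 0.278661   0.04023549] (0.039, array([489.8, 271.8,  25.3,  12.6,   3.6]))
plate 2929 0.0040978878378982175 (0.006, array([502.8, 277.5,  91. ,  56. , -86.9]))
```

Emit:
{"fn": "servo_tool", "kwargs": {
  "commands": [
    [50,-1,2,45,0],
    [50,0,0,45,0],
    [50,0,0,30,0],
    [50,0,0,12,0],
    [50,0,0,0,0],
    [10,0,0,0,0],
    [10,0,0,0,0],
    [10,0,0,0,0],
    [10,0,0,0,0],
    [10,0,0,0,0],
    [10,0,0,0,0]
  ]
}}

```text
clock: 4.62
eef_pos: [0.492, 0.2706, 0.02]
tool_rot: [-0.026, 1.0, 0.001, 0.001]
ft_force: [-0.4, 0.5, 6.1]
grip_width: 0.0133
grasp_force: 60.2
```

Emit:
{"fn": "servo_tool", "kwargs": {
  "commands": [
    [10,2,0,-1.3,0],
    [10,5,0,0,0],
    [10,7,0,0,0],
    [10,7,0,0,0],
    [10,7,0,0,0],
    [10,7,0,0,0],
    [10,7,0,0,0],
    [10,7,0,0,0],
    [10,7,0,0,0],
    [10,7,0,0,0],
    [10,7,0,0,0],
    [10,7,0,0,0],
    [10,7,0,0,0],
    [10,7,0,0,0],
    [10,7,0,0,0],
    [10,7,0,0,0],
    [10,3,0,0,0],
    [10,0,0,0,0]
  ]
}}

```text
clock: 6.88
eef_pos: [0.3824, 0.2643, 0.0199]
tool_rot: [-0.026, 1.0, 0.0, -0.0]
ft_force: [2.0, -0.7, 8.1]
grip_width: 0.0133
grasp_force: 60.4
```

```bash
cat > carr.py <<'E'
from h import *
c,M=cam2world('top'); im,d=viewer.camera('top')
for l in ['carrier_mid','stand']:
    k=viewer.masks_of('top',l)[0]; P,_=cloud(c,M,d,k['mask']); print(l,top_rect(P))
import sys
cv2.imwrite(sys.argv[1],cv2.resize(im[160:290,90:220][:,:,::-1],(520,520)))
E
python3 carr.py pics/t2.png
```

```text
carrier_mid (np.float64(0.05596369692740999), array([567.9, 271.6,  67.5,  45.2, -87.2]))
stand (np.float64(0.04336198547563944), array([570.5, 270.4, 121.2,  81.4, -87. ]))
```

View pics/t2.png

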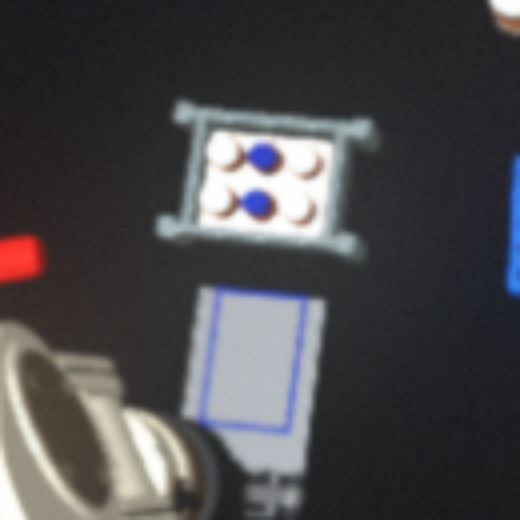

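The plate is fully out, and the carrier has settled about 5 mm in its stand. Now I measure the plate's seat relative to the TCP, and the carriage mark, both with the top camera.

```bash
python3 - <<'E'
from h import *
c,M=cam2world('top'); im,d=viewer.camera('top')
hsv=cv2.cvtColor(im,cv2.COLOR_RGB2HSV)
navy=(hsv[:,:,0]>105)&(hsv[:,:,0]<135)&(hsv[:,:,1]>70)
def seat(rows,cols,z):
    m=np.zeros_like(navy); m[rows,cols]=navy[rows,cols]
    rc=np.argwhere(m); P=onplane(c,M,rc,z); return len(rc),rect(P)
print('plate',seat(slice(228,275),slice(135,172),.005))
print('carr',seat(slice(205,255),slice(345,395),.012))
k=viewer.spot_point('top','carriage_seat')[0]['pixel']; print(onplane(c,M,[k],.012))
k=viewer.spot_point('top','plate_seat'); print([(onplane(c,M,[q['pixel']],.003),q['p']) for q in k])
print(tool()[:3,3])
E
```

```text
plate (197, array([461.8, 267.3,  89.4,  59.5,   3.1]))
carr (68, array([ 584.9, -267.1,   84.4,   57.8,   -6.2]))
[[ 0.58175632 -0.26044198  0.012     ]]
[(array([[0.57080785, 0.27378874, 0.003     ]]), 0.61), (array([[0.45432677, 0.25813305, 0.003     ]]), 0.59), (array([[ 0.58331071, -0.07560687,  0.003     ]]), 0.4)]
[0.38242692 0.26429598 0.01996998]
```

Emit:
{"fn": "servo_tool", "kwargs": {
  "commands": [
    [10,0,0,-20,0],
    [10,0,0,-35,0],
    [10,0,0,-35,0],
    [10,0,0,0,0.154],
    [10,-7.7,-20,0,0],
    [10,-14,-40.4,0,0],
    [10,-14,-40.4,0,0],
    [10,-14,-40.4,0,0],
    [10,-14,-40.4,0,0],
    [10,-14,-40.4,0,0],
    [10,-14,-40.4,0,0],
    [10,-14,-40.4,0,0],
    [10,-14,-40.4,0,0],
    [10,-14,-40.4,0,0],
    [10,-14,-40.4,0,0],
    [10,-14,-40.4,0,0],
    [10,-14,-40.4,0,0],
    [10,0,0,0,0],
    [10,0,0,0,0],
    [10,0,0,0,0]
  ]
}}

```text
clock: 9.68
eef_pos: [0.5053, -0.254, 0.1087]
tool_rot: [0.05, 0.999, 0.001, -0.001]
ft_force: [-0.3, -0.4, -2.0]
grip_width: 0.0129
grasp_force: 59.2
```

```bash
python3 - <<'E'
from h import *
plan(506,-258,110,-5.8)
im,d=viewer.camera('top')
cv2.imwrite('pics/t3.png',cv2.resize(im[170:310,290:430][:,:,::-1],(560,560)))
E
```

```text
cur yaw 174.25 TCP [ 505.3 -254.   108.7] shift [-1.1 -3.9 -1.3] turn about tool z 0.001
```

View pics/t3.png

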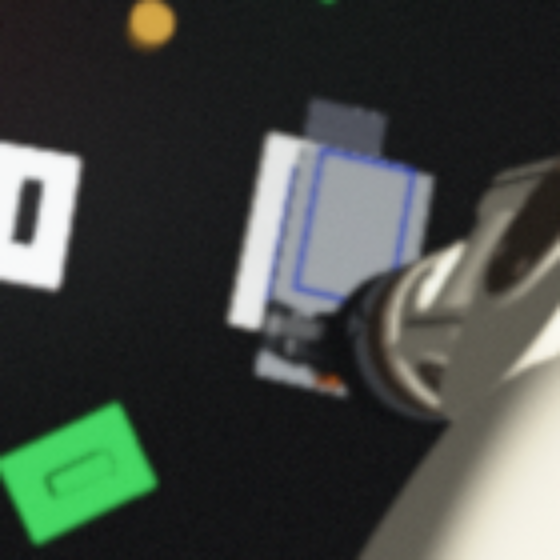

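The plate is held level above the carriage and appears shifted right only by parallax. I correct y by -4 mm and lower it.

Emit:
{"fn": "servo_tool", "kwargs": {
  "commands": [
    [10,-1,-4,20,0],
    [10,0,0,20,0],
    [10,0,0,20,0],
    [10,0,0,8,0],
    [10,0,0,3,0],
    [10,0,0,0,0],
    [10,0,0,0,0]
  ]
}}

```text
clock: 10.6
eef_pos: [0.5078, -0.2602, 0.0395]
tool_rot: [0.051, 0.999, -0.0, 0.001]
ft_force: [0.4, -0.4, -1.0]
grip_width: 0.0133
grasp_force: 59.3
```

```bash
cat > seat.py <<'E'
from h import *
c,M=cam2world('top'); im,d=viewer.camera('top')
hsv=cv2.cvtColor(im,cv2.COLOR_RGB2HSV)
navy=(hsv[:,:,0]>105)&(hsv[:,:,0]<135)&(hsv[:,:,1]>70); m=np.zeros_like(navy); m[200:262,340:402]=navy[200:262,340:402]
z=tool()[2,3]-.020+.005 if __import__('sys').argv[1]=='h' else .017
P=onplane(c,M,np.argwhere(m),z); print('seat',len(P),rect(P),z)
plan(506,-258,32,-5.8)
E
python3 seat.py h
```

```text
seat 133 [ 584.1 -269.6   85.9   58.6   -6.2] 0.02440181477606307
cur yaw 174.17 TCP [ 507.7 -260.1   39.4] shift [1.9 2.  7.4] turn about tool z -0.001
```

Emit:
{"fn": "servo_tool", "kwargs": {
  "commands": [
    [10,0,2.5,3,0],
    [10,0,0,2,0],
    [10,0,0,1.5,0],
    [10,0,0,0.5,0],
    [10,0,0,0,0]
  ]
}}

```text
clock: 11.28
eef_pos: [0.5074, -0.2574, 0.032]
tool_rot: [0.051, 0.999, 0.0, 0.0]
ft_force: [-2.0, 0.6, 3.2]
grip_width: 0.0129
grasp_force: 59.9
```

Emit:
{"fn": "servo_tool", "kwargs": {
  "commands": [
    [14,0,0,0,0],
    [20,0,0,0,0],
    [30,0,0,0,0],
    [40,0,0,0,0],
    [40,0,0,-10,0],
    [40,0,0,-30,0],
    [40,0,0,-50,0],
    [60,0,0,-50,0],
    [80,15,50,0,0],
    [80,15,50,0,0],
    [80,15,50,0,0],
    [80,10,50,0,0],
    [80,0,50,0,0],
    [80,0,10,0,0],
    [80,0,0,0,0],
    [80,0,0,0,0]
  ]
}}

```text
clock: 13.28
eef_pos: [0.4792, 0.0057, 0.1718]
tool_rot: [0.052, 0.999, -0.0, 0.0]
ft_force: [-0.3, 0.4, 0.8]
grip_width: 0.0799
grasp_force: 0.0
```

```bash
cat > w.py <<'E'
from h import *
import sys
lab,zt=sys.argv[1],float(sys.argv[2])
c,M=cam2world('wrist'); im,d=viewer.camera('wrist')
for k in viewer.masks_of('wrist',lab)[:3]:
    P,_=cloud(c,M,d,k['mask']); print(lab,round(k['p'],2),np.round(k['pixel']).astype(int),top_rect(P,.004,zt)[1] if (abs(P[:,2]-zt)<.004).sum()>20 else 'none', P[:,2].max().round(3))
if len(sys.argv)>3: cv2.imwrite(sys.argv[3],im[:,:,::-1])
E
python3 seat.py p; python3 w.py block_mid .034 pics/w2.png
```

```text
seat 167 [ 584.3 -267.    85.8   58.6   -5.8] 0.017
cur yaw 174.05 TCP [479.1   5.6 171.7] shift [ -54.  -259.3  139.8] turn about tool z -0.003
block_mid 0.67 [149 258] [448.4   9.6  84.   55.7  -4.3] 0.036
```

View pics/w2.png

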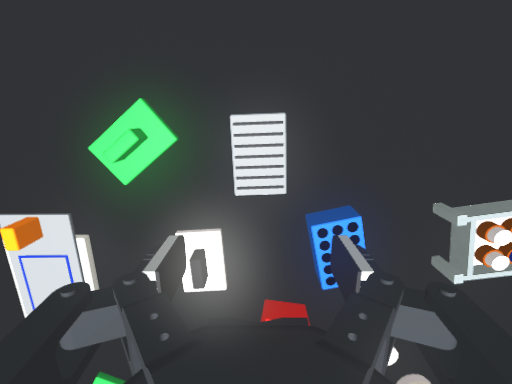

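The picture shows the block at (149,258) and the plate lying on the carriage at the left. The plate seat measures (584.3,-267.0) against the mark at (584.9,-267.1), so it is good. Next I grasp the block.

Emit:
{"fn": "servo_tool", "kwargs": {
  "commands": [
    [80,31,0.5,20,0],
    [80,0,0,50,-0.034],
    [80,0,0,45,0],
    [80,0,0,30,0],
    [80,0,0,12,0],
    [80,0,0,0,0],
    [50,0,0,0,0],
    [50,0,0,0,0],
    [50,0,0,0,0],
    [50,0,0,0,0],
    [50,0,0,0,0],
    [50,0,0,0,0]
  ]
}}

```text
clock: 14.92
eef_pos: [0.4499, 0.0103, 0.0162]
tool_rot: [0.034, 0.999, -0.0, 0.002]
ft_force: [-0.5, -0.5, 6.0]
grip_width: 0.0552
grasp_force: 65.3
```

Emit:
{"fn": "servo_tool", "kwargs": {
  "commands": [
    [50,0,0,-20,0],
    [50,0,0,-40,0],
    [50,0,0,-40,0.034],
    [50,-10,-16,0,0],
    [50,-22,-35,0,0],
    [50,-22,-35,0,0],
    [50,-22,-35,0,0],
    [50,-22,-35,0,0],
    [50,-22,-35,0,0],
    [50,-22,-35,0,0],
    [50,-21,-36,0,0],
    [50,0,0,0,0],
    [50,0,0,0,0],
    [50,0,0,0,0]
  ]
}}

```text
clock: 16.68
eef_pos: [0.5832, -0.2655, 0.1144]
tool_rot: [0.05, 0.999, 0.0, -0.001]
ft_force: [-0.2, 0.4, -4.1]
grip_width: 0.0547
grasp_force: 65.1
```

```bash
python3 - <<'E'
from h import *
plan(586,-267,33,-5.8); print(status.get_obs()['grip_width'])
E
```

```text
cur yaw 174.23 TCP [ 583.2 -265.5  114.4] shift [-3.1 -1.3 81.3] turn about tool z 0.001
0.054694575036180776
```

Emit:
{"fn": "servo_tool", "kwargs": {
  "commands": [
    [50,-3,-1,25,0],
    [50,0,0,25,0],
    [50,0,0,18,0],
    [50,0,0,6,0],
    [50,0,0,0,0],
    [50,0,0,0,0]
  ]
}}

```text
clock: 17.42
eef_pos: [0.5876, -0.2684, 0.0418]
tool_rot: [0.051, 0.999, -0.0, 0.001]
ft_force: [0.7, -0.1, -3.7]
grip_width: 0.055
grasp_force: 65.1
```

Emit:
{"fn": "servo_tool", "kwargs": {
  "commands": [
    [50,1.5,1.2,3,0],
    [50,0,0,3,0],
    [50,0,0,2,0],
    [50,0,0,1,0],
    [50,0,0,0,0]
  ]
}}

```text
clock: 18.05
eef_pos: [0.5853, -0.2667, 0.0333]
tool_rot: [0.051, 0.999, -0.0, 0.0]
ft_force: [-4.3, 1.9, 4.9]
grip_width: 0.0549
grasp_force: 66.4
```

Emit:
{"fn": "servo_tool", "kwargs": {
  "commands": [
    [56,0,0,0,0],
    [62,0,0,0,0],
    [70,0,0,0,0],
    [80,0,0,0,0],
    [80,0,0,-10,0],
    [80,0,0,-30,0],
    [80,0,0,-50,0],
    [80,0,0,-50,0],
    [80,4,44,0,0],
    [80,4,44,0,0],
    [80,4,44,0,0],
    [80,4,44,0,0],
    [80,4,44,0,0],
    [80,4,44,0,0],
    [80,4,44,0,0],
    [80,3,47,0,0],
    [80,0,0,0,-0.103],
    [80,0,0,0,-0.103],
    [80,0,0,0,0],
    [80,0,0,0,0]
  ]
}}

```text
clock: 20.55
eef_pos: [0.5907, 0.0895, 0.1721]
tool_rot: [-0.051, 0.999, 0.0, 0.0]
ft_force: [0.2, 0.1, 0.0]
grip_width: 0.0803
grasp_force: 0.0
```

```bash
cat > topm.py <<'E'
from h import *
import sys
lab,zt=sys.argv[1],float(sys.argv[2])
c,M=cam2world('top'); im,d=viewer.camera('top')
for k in viewer.masks_of('top',lab)[:3]:
    P,_=cloud(c,M,d,k['mask']); n=(abs(P[:,2]-zt)<.005).sum()
    print('top',lab,round(k['p'],2),np.round(k['pixel']).astype(int),top_rect(P,.005,zt)[1] if n>20 else 'none',P[:,2].max().round(3))
E
python3 topm.py block_mid .051; python3 w.py blue_rack_mid .038
python3 - <<'E'
from h import *
plan(568,89,20,6)
E
```

```text
top block_mid 0.56 [230 374] [ 583.5 -267.5   85.2   57.3   -5.4] 0.056
blue_rack_mid 0.57 [161 260] [568.1  90.6  83.3  56.    6.4] 0.04
cur yaw -174.08 TCP [590.6  89.4 171.7] shift [ 22.6   1.9 151.7] turn about tool z -0.001
```

Emit:
{"fn": "servo_tool", "kwargs": {
  "commands": [
    [80,22.5,2.5,20,0],
    [80,0,0,50,0],
    [80,0,0,45,0],
    [80,0,0,28,0],
    [80,0,0,9,0],
    [80,0,0,0,0],
    [50,0,0,0,0],
    [50,0,0,0,0],
    [50,0,0,0,0],
    [50,0,0,0,0],
    [50,0,0,0,0],
    [50,0,0,0,0]
  ]
}}

```text
clock: 22.25
eef_pos: [0.5696, 0.09, 0.0216]
tool_rot: [-0.052, 0.999, 0.0, 0.002]
ft_force: [-0.4, -1.2, 5.6]
grip_width: 0.055
grasp_force: 65.6
```

Emit:
{"fn": "servo_tool", "kwargs": {
  "commands": [
    [50,0,0,-20,0],
    [50,0,0,-50,0],
    [50,0,0,-50,0],
    [50,0,0,0,0.103],
    [50,0,0,0,0.103],
    [50,-3.8,-20,0,0],
    [50,-6,-41.7,0,0],
    [50,-6,-41.7,0,0],
    [50,-6,-41.7,0,0],
    [50,-6,-41.7,0,0],
    [50,-6,-41.7,0,0],
    [50,-6,-41.7,0,0],
    [50,-6,-41.7,0,0],
    [50,-6,-41.7,0,0],
    [50,0,0,0,0],
    [50,0,0,0,0],
    [50,0,0,25,0],
    [50,0,0,25,0],
    [50,0,0,5,0],
    [50,0,0,0,0]
  ]
}}

```text
clock: 24.75
eef_pos: [0.5836, -0.2665, 0.0848]
tool_rot: [0.05, 0.999, 0.0, -0.0]
ft_force: [-0.0, -0.8, -0.8]
grip_width: 0.0547
grasp_force: 64.9
```

```bash
python3 - <<'E'
from h import *
plan(585.4,-267.3,73,-5.6); print(status.get_obs()['grip_width'])
E
```

```text
cur yaw 174.25 TCP [ 583.6 -266.5   84.8] shift [-1.9 -0.6 11.8] turn about tool z -0.003
0.05469774393398662
```

Emit:
{"fn": "servo_tool", "kwargs": {
  "commands": [
    [50,-1.8,-0.6,4,0],
    [50,0,0,4,0],
    [50,0,0,2,0],
    [50,0,0,1,0],
    [50,0,0,1,0],
    [50,0,0,0,0]
  ]
}}

```text
clock: 25.5
eef_pos: [0.5854, -0.2681, 0.0727]
tool_rot: [0.051, 0.999, -0.0, 0.0]
ft_force: [0.4, -0.9, -0.1]
grip_width: 0.055
grasp_force: 65.0
```

Emit:
{"fn": "servo_tool", "kwargs": {
  "commands": [
    [50,0,0.6,0.8,0],
    [50,0,0,0.6,0],
    [50,0,0,0,0]
  ]
}}

```text
clock: 25.88
eef_pos: [0.5854, -0.2681, 0.0726]
tool_rot: [0.051, 0.999, -0.001, 0.0]
ft_force: [-3.3, -1.2, 7.3]
grip_width: 0.0547
grasp_force: 65.8
```

Emit:
{"fn": "servo_tool", "kwargs": {
  "commands": [
    [56,0,0,0,0],
    [62,0,0,0,0],
    [70,0,0,0,0],
    [80,0,0,0,0],
    [80,0,0,-10,0],
    [80,0,0,-30,0],
    [80,0,0,-50,0],
    [80,0,0,-20,0],
    [60,1,40,0,0],
    [50,1,40,0,0],
    [50,1,40,0,0],
    [50,1,40,0,0],
    [50,0.5,30.5,0,-0.035],
    [50,0,0,0,0],
    [50,0,0,0,0]
  ]
}}

```text
clock: 27.75
eef_pos: [0.6004, -0.0779, 0.1817]
tool_rot: [0.034, 0.999, -0.0, 0.0]
ft_force: [-0.2, -0.5, 0.4]
grip_width: 0.0503
grasp_force: 0.0
```

```bash
python3 topm.py blue_rack_mid .089; python3 topm.py block_mid .051; python3 w.py cover_mid .036 pics/w4.png
python3 - <<'E'
from h import *
plan(577.3,-77.6,18,-3.7)
E
```

```text
top blue_rack_mid 0.71 [229 382] [ 583.2 -272.    86.    51.1   -3.2] 0.639
cover_mid 0.65 [338 145] none 0.233
cover_mid 0.58 [155 258] [577.2 -76.7  38.9  13.8  -3.5] 0.037
cover_mid 0.57 [ 19 192] [ 428.  -133.2   26.4   15.   -57. ] 0.037
cur yaw 176.09 TCP [600.1 -78.4 181.2] shift [ 22.8  -0.7 163.2] turn about tool z -0.004
```

View pics/w4.png

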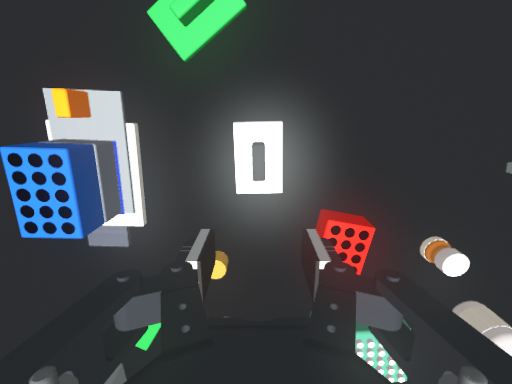

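The white cover is at (155,258), and the blue rack sits on the block at the left. Now I grasp the cover by its bar.

Emit:
{"fn": "servo_tool", "kwargs": {
  "commands": [
    [50,22.8,0.5,20,0],
    [50,0,0,50,0],
    [50,0,0,50,0],
    [50,0,0,30,0],
    [50,0,0,9,0],
    [50,0,0,0,0],
    [8,0,0,0,0],
    [8,0,0,0,0],
    [8,0,0,0,0],
    [8,0,0,0,0],
    [8,0,0,0,0],
    [8,0,0,0,0]
  ]
}}

```text
clock: 29.55
eef_pos: [0.5789, -0.0757, 0.024]
tool_rot: [0.033, 0.999, -0.0, 0.002]
ft_force: [-0.3, 0.9, 5.7]
grip_width: 0.0126
grasp_force: 61.4
```

Emit:
{"fn": "servo_tool", "kwargs": {
  "commands": [
    [8,0,0,-20,0],
    [8,0,0,-40,0],
    [8,0,0,-40,0],
    [8,0,0,-40,0.038],
    [8,-3.6,-20,0,0],
    [8,-5.5,-42.7,0,0],
    [8,-5.5,-42.7,0,0],
    [8,-5.5,-42.7,0,0],
    [8,-5.5,-42.6,0,0],
    [8,0,0,0,0],
    [8,0,0,0,0],
    [8,0,0,0,0]
  ]
}}

```text
clock: 31.05
eef_pos: [0.5827, -0.2667, 0.1616]
tool_rot: [0.052, 0.999, 0.0, -0.001]
ft_force: [-0.3, 0.6, -1.1]
grip_width: 0.0126
grasp_force: 60.6
```

```bash
python3 - <<'E'
from h import *
plan(585.4,-268,113,-5.7); print(status.get_obs()['grip_width'])
im,d=viewer.camera('scene')
cv2.imwrite('pics/s4.png',cv2.resize(im[20:200,80:290][:,:,::-1],(700,600),interpolation=cv2.INTER_CUBIC))
E
```

```text
cur yaw 174.07 TCP [ 582.7 -266.7  161.6] shift [-2.8 -1.  48.6] turn about tool z -0.004
0.012628620296319972
```

View pics/s4.png

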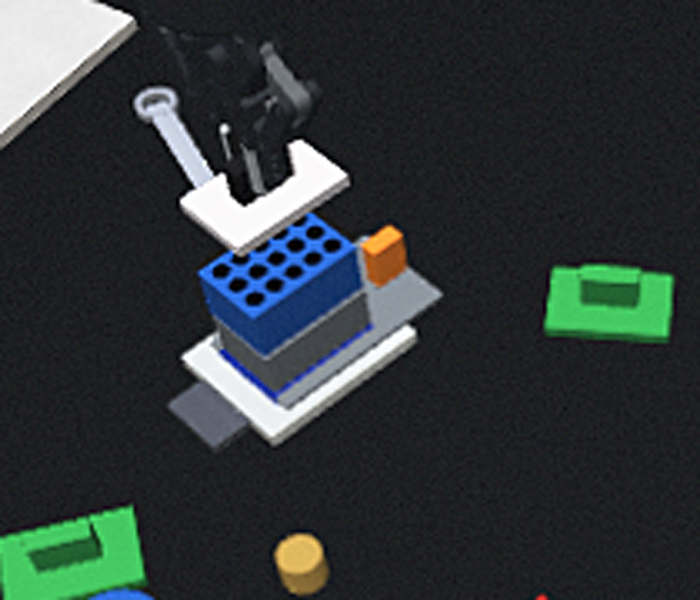

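The stack is square, and the cover is held level above the rack (slab about (265,195) in the crop). I lower it.

Emit:
{"fn": "servo_tool", "kwargs": {
  "commands": [
    [8,-2.5,-1,15,0],
    [8,0,0,15,0],
    [8,0,0,8,0],
    [8,0,0,3,0],
    [8,0,0,0,0],
    [8,0,0,0,0]
  ]
}}

```text
clock: 31.85
eef_pos: [0.5858, -0.2692, 0.1218]
tool_rot: [0.052, 0.999, -0.0, 0.001]
ft_force: [0.8, 0.1, -0.3]
grip_width: 0.0125
grasp_force: 60.6
```

Emit:
{"fn": "servo_tool", "kwargs": {
  "commands": [
    [8,0,1,3,0],
    [8,0,0,3,0],
    [8,0,0,1.5,0],
    [8,0,0,1,0],
    [8,0,0,0,0]
  ]
}}

```text
clock: 32.48
eef_pos: [0.5856, -0.2681, 0.1131]
tool_rot: [0.052, 0.999, -0.0, 0.0]
ft_force: [-2.0, 0.7, 1.6]
grip_width: 0.0128
grasp_force: 61.0
```

Contact made. I release and retreat.

Emit:
{"fn": "servo_tool", "kwargs": {
  "commands": [
    [12,0,0,0.5,0],
    [16,0,0,0,0],
    [24,0,0,0,0],
    [34,0,0,0,0],
    [40,0,0,0,0],
    [40,0,0,-10,0],
    [40,0,0,-30,0],
    [40,0,0,-40,0],
    [40,10,40,0,0],
    [40,10,40,0,0],
    [40,10,40,0,0],
    [40,10,40,0,0],
    [40,10,40,0,0],
    [40,10,40,0,0],
    [40,10,40,0,0],
    [40,0,0,0,0],
    [40,0,0,0,0]
  ]
}}

```text
clock: 34.6
eef_pos: [0.5455, 0.0176, 0.1929]
tool_rot: [0.052, 0.999, -0.0, 0.001]
ft_force: [-0.4, 0.3, -0.1]
grip_width: 0.0399
grasp_force: 0.0
```

```bash
python3 topm.py cover_mid .125; python3 topm.py blue_rack_mid .089; python3 topm.py red_rack_mid .038; python3 seat.py p; python3 carr.py pics/x.png
python3 - <<'E'
from h import *
im,d=viewer.camera('scene')
cv2.imwrite('pics/s5.png',cv2.resize(im[20:320,80:460][:,:,::-1],(760,600),interpolation=cv2.INTER_CUBIC))
E
```

```text
top cover_mid 0.97 [151 375] none 0.039
top cover_mid 0.87 [225 380] [ 583.3 -269.    39.7   14.7   -5.8] 0.128
top blue_rack_mid 0.6 [229 369] [ 582.3 -240.3   78.     8.9    0.7] 0.091
seat 264 [ 578.6 -254.    99.3   62.7   25. ] 0.017
cur yaw 173.92 TCP [545.3  17.  192.2] shift [   9.9 -277.6  160.2] turn about tool z -0.005
carrier_mid (np.float64(0.05570597132025614), array([567.9, 271.1,  66.5,  45. , -87.4]))
stand (np.float64(0.043556183138035574), array([571.3, 271.7, 123.2,  83.7, -87.6]))
```

View pics/s5.png

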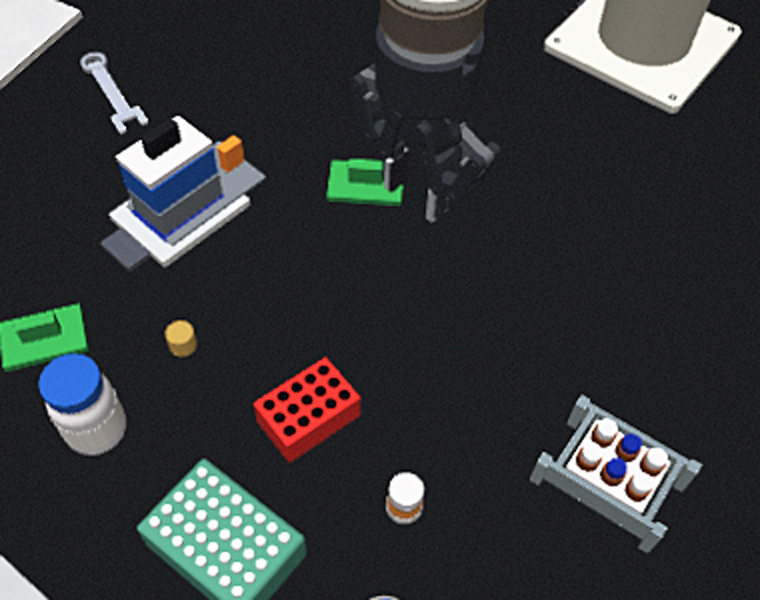

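The full stack stands square on the carriage at (165,190) in the crop. The red rack at (307,405) is untouched, and the carrier stands in its stand at (620,465). I hand in the job.

```bash
python3 -c "
from workcell import bot
print(bot.job_done())"
```

```text
the job is handed in; nothing more can be done
None
```

The job is handed in, though the hand-in call returned no verdict: the plate is on the carriage, the block, blue rack and cover are stacked on its seat within about 2 mm of centre by camera, the carrier stands upright in its stand, and the red rack looks untouched.

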